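Bundle channel offcuts, nested alternately, in the cradle

TASK

Bundle the three aluminium channel offcuts in the timber cradle, nested so that they take little room. Lay the offcut that lies open side up on the bench into the cradle beside the one already there, open side up and pushed snug against it; then tip the one standing on its side over so that its opening faces down, and lower it gently, without dropping it, astride the joint between the two, its legs right down inside them, centred on the joint and all three ends level to about a centimetre. Leave everything else on the bench where it is.

Things in the scene. Friction and masses are not known exactly. Their poses are not given: they have to be found in the camera images.
- cradle: timber bundling cradle fixed to the bench: plywood base 200 (x) x 230 (y) x 9 mm, two bearers along its y (34 mm wide, at x = -65 and +65, tops at z = 39 mm), each with an 18 mm thick stake at its -y end: inner face at y = -97, top at z = 84 mm. The +y end is open. Origin: centre of the base's underside. Channels lie across the bearers, along its x axis
- channel_in: aluminium U-channel offcut, 200 mm long (x), 60 wide (y), 30 deep, walls 4 mm (52 between the legs), 0.24 kg. Origin: centre of the web's outer face; z points out of the open side, leg tips at z = 30. It lies in the cradle open side up, along the cradle's x, within 3 mm of the stakes (centre near y = -65 in the cradle); its +y side faces the free part of the bearers
- channel_up: second offcut of the same channel, same size, weight and axes. It lies loose on the bench, open side up (z axis up, origin on the bench)
- channel_side: third, identical offcut (same axes). It stands on its side on the bench, resting on one leg, web upright and 60 mm high, z axis level, origin 30 mm above the bench. Pushed near its top edge, on the web's outer face, towards the open side, it tips over the lower leg's tip and falls open side down (z axis down, 30 mm high, 60 wide), its middle then some 60 mm farther on in the push direction
- resin: bystander: white resin bottle with a red cap, 72 mm across, 190 mm tall; origin at its underside
- spray: bystander: blue can with a metal top, 66 mm across, 180 mm tall; origin at its underside
- vase: bystander: clear glass vase, 130 mm across, 170 mm tall; origin at its underside
- tape: bystander: roll of yellow tape lying flat, 96 mm across, 25 mm tall; origin at its underside
- brush: bystander: paint brush lying on the bench, 200 mm long; origin under its middle
- screwpot: bystander: orange pot, 64 mm across, 45 mm tall; origin at its underside
- carton: bystander: small cardboard box, 110 x 80 x 60 mm; origin at its underside
Not all that is in view belongs to the job. Leave any black or green look-alike of the channel_up alone.

How it is judged:
By the outcome, as a careful person would: the job done as asked, in the order asked, and still so for the second after the job is handed in, with the robot touching nothing.
It also fails if it takes over 72 s, if anything falls off the work surface, if the arm or the gripper's body presses on something with over 40 N, if the wrist force passes 120 N, or if a joint passes its speed limit or range.

ROBOT

A 7-joint arm with a two-finger parallel gripper is mounted at the origin on the work surface. World frame = base frame: x ahead of the robot, y to its left, z up, the work surface at z = 0. Lengths are in mm, angles in rad, forces in N, time in s.
With the tool pointing down it reaches from about 400 to 850 mm from the base axis. Payload 4.5 kg.
Tool frame: the origin (TCP) lies midway between the tips of the shut fingers; the grasp point (between the pads) lies 19 mm behind it; z points along the fingers, y is the line along which they close (so a half turn about z gives the same grasp; the last joint's range is limited). The gripper opens to 85 mm and grips with 20 to 120 N. Pads are 22 mm wide; open, the fingers measure 114 mm over their backs; the gripper's body (76 mm by 85 mm) begins 54 mm behind the grasp point. The pads swing forward as they close: fully open they stand 13 mm farther back than shut.
Start: joints at [-1.155, 0.689, -0.195, 1.565, 0.157, 0.902, -0.215], TCP at [232.852, 580.029, 231.317] pointing down, gripper open.
Joint ranges: [-3.01, 3.01], [-0.46, 2.08], [-1.47, 1.51], [0.13, 2.56], [-1, 4.14], [0.04, 2.09], [-2.66, 2.66]. Speed limits (rad/s): [2.57, 2.57, 3.14, 3.14, 3.14, 3.14, 3.14].

INTERFACE

Orientations are given as a rotation vector (axis times angle).
In Python, from plant import telemetry, snapshot, camera_params, ctrl gives the robot as it stands.
- The arm moves only by the shell command python3 -m creep 'ROWS' [FORCE]. ROWS is JSON, a list of rows, each a list of 3 entries, a list of its own where there are three numbers: the gripper command: -1 is shut, 1 is fully open, values between are in proportion, then the shift along the world's x, y, z in m, then the turn, a rotation vector about the world's x, y, z in degrees. A call has 1 to 10 rows; each row shifts and turns the commanded pose from where the row before left it; what a row does not reach is not made up. A row lasts 1/10 s, in which the tool goes at most 50 mm and 8.59 degrees, less where a joint would pass 70% of its speed; a pose out of reach is approached as far as the arm can. A call is refused whole if a number of a shift passes 0.05 or a number of a turn 8.59, either way. A call with a gripper value outside its range is refused whole. The fingers move at their own pace and stop on an object; FORCE is the grip in N (left out, the last holds). Time passes only in rows, so rows that do not move let the fingers close. It gives the time, the measured TCP pose, the force, the opening and the grip force at its end, in the units of the state.
- telemetry.read_state(): the state, without advancing time (a new reading comes with each control period).
- snapshot(name): name is "scene" or "top" or "wrist"; returns the picture (480x640x3 uint8, red, green, blue); there is no depth.
- camera_params(name): a dict with "vertical_fov" (degrees; the focal length in pixels is half the picture's height over the tangent of half this angle, whatever the lens; pixels are square), "cx", "cy" (the principal point, pixels), "dist_coeffs" ([k1, k2, p1, p2, k3] as OpenCV has them; the pictures are not rectified), "R" (3x3) and "t" (3): a world point X has camera coordinates R X + t. Camera axes: x right, y down, z forward; pixel columns grow to the right and rows downward; lengths in mm; the calibration is good to about 2 mm. A picture is of the moment at which its call begins: read the wrist's pose just before it. camera_params takes no time and is no camera call; for the wrist camera it gives the pose at the moment of the call.
- ctrl.close_job(): hands the job in; it is judged then, once.
The state is a dict: "t": time; "joint_positions": joint angles; "joint_vel": joint speeds; "effort": joint torques, N m; "tool_pos": TCP position; "tool_rot": TCP orientation; "force": force on the tool from outside, world axes, zero at the start; "ft_torque": the same for the moment, N m; "width": opening from 0.0 (shut) to 1.0 (fully open); "gripper_force": force on a finger pad.
Only numpy, scipy, OpenCV 4.12 (cv2) and the standard library are available. Lean on these libraries where they do the work, as an engineer would, in place of code of your own. Each camera call takes 0.05 s, during which the arm holds its last target. There are 200 camera calls.

## Working session

There is one attempt and no reset: what is moved stays moved. The work goes in short steps, Python scripts to look and compute and a shell command to move; the robot and the scene stay as the last step left them, time stands still between calls to the robot, and variables do not carry over. Pictures are saved under pics/ and viewed, at most 10 in all, crops included, and the job is handed in when it is done.

```bash
mkdir -p pics; ls; cat > h.py <<'E'
import numpy as np, cv2
from plant import telemetry, snapshot, camera_params, ctrl
def K(c):
    f=240/np.tan(np.radians(c["vertical_fov"])/2)
    return np.array([[f,0,c["cx"]],[0,f,c["cy"]],[0,0,1.]])
def cast(c,uv,z):
    uv=np.array(uv,float).reshape(-1,1,2)
    n=cv2.undistortPoints(uv,K(c),np.array(c["dist_coeffs"],float)).reshape(-1,2)
    R=np.array(c["R"]);t=np.array(c["t"]).reshape(3)
    d=np.c_[n,np.ones(len(n))]@R; o=-R.T@t
    s=(z-o[2])/d[:,2]
    return o+s[:,None]*d
def proj(c,X):
    R=np.array(c["R"]);t=np.array(c["t"],float).reshape(3)
    return cv2.projectPoints(np.array(X,float).reshape(-1,1,3),cv2.Rodrigues(R)[0],t,K(c),np.array(c["dist_coeffs"],float))[0].reshape(-1,2)
def save(n,im): cv2.imwrite("pics/"+n,im[:,:,::-1])
E
python3 - <<'E'
from h import *
for n in("scene","top"):
    c=camera_params(n);im=snapshot(n);save(n+"0.png",im);R=np.array(c["R"]);print(n,c["vertical_fov"],-R.T@np.array(c["t"]).reshape(3),R.round(2).tolist())
s=telemetry.read_state();print(s["t"],s["tool_pos"],s["tool_rot"],s["force"])
E
```

```text
pics
scene 56.72980252758067 [1078.46629153 -569.99817143  898.51306389] [[0.72, 0.69, -0.01], [0.51, -0.53, -0.68], [-0.47, 0.48, -0.74]]
top 57.041003950418066 [ 293.89096096  -18.84659784 1578.54044089] [[0.0, -1.0, 0.01], [-0.99, -0.0, -0.15], [0.15, -0.01, -0.99]]
0.1 [232.70831379 579.40942328 230.56398808] [-5.95957049e-01 -3.08435068e+00  2.64733005e-03] [0.14985183 0.20245384 0.19823985]
```

View pics/top0.png

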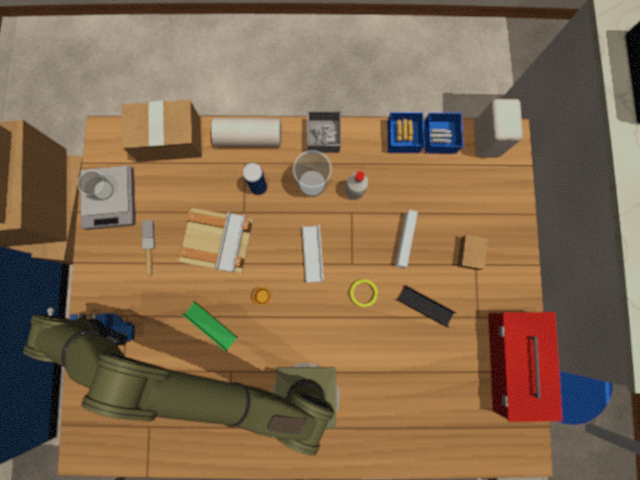

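View pics/scene0.png

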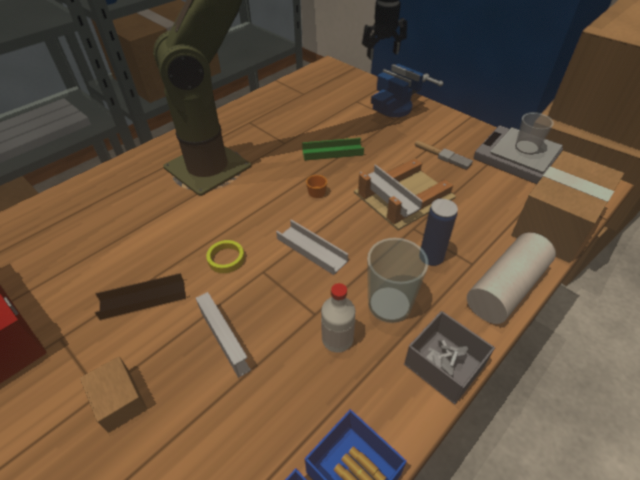

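```bash
python3 - <<'E'
from h import *
c=camera_params("top");im=cv2.imread("pics/top0.png");hsv=cv2.cvtColor(im,cv2.COLOR_BGR2HSV)
m=((hsv[...,1]<45)&(hsv[...,2]>110)).astype(np.uint8)
for nm,(a,b,x0,x1),z in(("in",(205,280,205,260),69),("up",(215,290,295,330),30),("side",(200,275,385,425),60)):
    s=np.zeros_like(m);s[a:b,x0:x1]=m[a:b,x0:x1]
    cs,_=cv2.findContours(s,0,1);k=max(cs,key=cv2.contourArea)
    P=cast(c,cv2.boxPoints(cv2.minAreaRect(k)),z)[:,:2].astype(np.float32)
    print(nm,cv2.minAreaRect(P),P.round(0).tolist())
sc=cv2.imread("pics/scene0.png")
A=cv2.resize(im[195:285,170:290],(400,300),interpolation=2);B=cv2.resize(im[200:275,370:470],(400,300),interpolation=2)
C=cv2.resize(sc[150:240,340:460],(400,300),interpolation=2);D=cv2.resize(sc[285:382,170:300],(400,300),interpolation=2)
cv2.imwrite("pics/mos.png",np.vstack([np.hstack([A,B]),np.hstack([C,D])]))
E
```

```text
in ((532.2993774414062, 262.7420654296875), (65.19552612304688, 199.6287078857422), 79.6552505493164) [[441.0, 311.0], [636.0, 277.0], [623.0, 213.0], [428.0, 249.0]]
up ((498.01458740234375, -22.28717803955078), (197.6828155517578, 64.3565902709961), 4.29226541519165) [[594.0, 17.0], [599.0, -47.0], [402.0, -61.0], [397.0, 2.0]]
side ((549.5096435546875, -351.4647216796875), (39.188720703125, 205.99192810058594), 77.75467681884766) [[453.0, -310.0], [653.0, -354.0], [646.0, -392.0], [446.0, -348.0]]
```

View pics/mos.png

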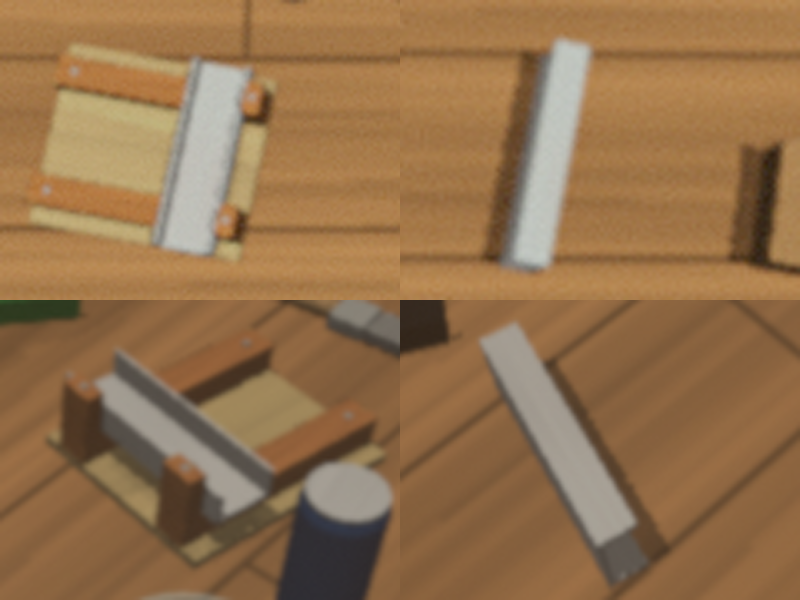

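```bash
python3 -m creep '[[1,[0.034,-0.031,0.01],[0,0,4]],[1,[0.034,-0.031,0.01],[0,0,4]],[1,[0.034,-0.031,0.01],[0,0,4]],[1,[0.034,-0.031,0.01],[0,0,0]],[1,[0.034,-0.031,0],[0,0,0]],[1,[0.034,-0.031,0],[0,0,0]],[1,[0.034,-0.031,0],[0,0,0]],[1,[0.034,-0.031,0],[0,0,0]],[1,[0.034,-0.031,0],[0,0,0]],[1,[0,0,0],[0,0,0]]]'
python3 - <<'E'
from h import *
import pickle
s=telemetry.read_state();c=camera_params("wrist");im=snapshot("wrist");save("w1.png",im);pickle.dump(c,open("w1.pkl","wb"))
R=np.array(c["R"]);print(s["tool_pos"],c["vertical_fov"],-R.T@np.array(c["t"]).reshape(3),R.round(2).tolist())
E
```

```text
t: 1.1
tool_pos: [545.1, 292.3, 270.3]
tool_rot: [0.29, 3.124, -0.009]
force: [-0.3, -0.7, 0.4]
width: 0.998
gripper_force: 0.0
[545.12322598 292.33135428 270.33426146] 59.24074460233174 [463.13674531 308.663796   412.08185197] [[0.18, 0.98, -0.01], [0.93, -0.17, 0.33], [0.32, -0.07, -0.94]]
```

```bash
python3 -m creep '[[1,[-0.006,-0.042,0],[0,0,5]],[1,[-0.006,-0.042,0],[0,0,5]],[1,[-0.006,-0.042,0],[0,0,4]],[1,[-0.006,-0.042,0],[0,0,0]],[-0.2,[-0.006,-0.042,0],[0,0,0]],[-0.2,[-0.006,-0.042,0],[0,0,0]],[-0.2,[-0.006,-0.042,0],[0,0,0]],[-0.2,[0,0,0],[0,0,0]]]'
python3 - <<'E'
from h import *
import pickle
s=telemetry.read_state();c=camera_params("wrist");im=snapshot("wrist");save("w2.png",im);pickle.dump(c,open("w2.pkl","wb"))
R=np.array(c["R"]);print(s["tool_pos"],-R.T@np.array(c["t"]).reshape(3))
a=cv2.imread("pics/w1.png");b=cv2.imread("pics/w2.png")
cv2.imwrite("pics/w12.png",np.hstack([cv2.resize(a,(400,300)),cv2.resize(b,(400,300))]))
E
```

```text
t: 1.95
tool_pos: [494.9, 0.5, 270.7]
tool_rot: [0.099, -3.137, 0.007]
force: [-0.4, -0.5, -0.6]
width: 0.401
gripper_force: 0.0
[494.87600199   0.52155696 270.70316118] [412.57638173  -4.13687146 413.13581827]
```

View pics/w12.png

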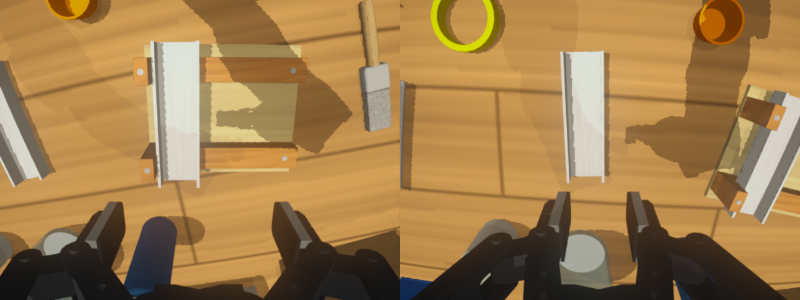

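```bash
cat >> h.py <<'E'
def chan(c,im,X,z,r=130,smax=50,vmin=90,out=None):
    "channel outline near world X: mask grey pixels, cast to height z, min-area rect"
    hsv=cv2.cvtColor(im,cv2.COLOR_RGB2HSV);m=((hsv[...,1]<smax)&(hsv[...,2]>vmin)).astype(np.uint8)
    uv=proj(c,[[X[0],X[1],z]])[0];f=K(c)[0,0]
    m=cv2.morphologyEx(m,cv2.MORPH_CLOSE,np.ones((5,5)));m=cv2.morphologyEx(m,cv2.MORPH_OPEN,np.ones((5,5)))
    cs,_=cv2.findContours(m,0,cv2.CHAIN_APPROX_NONE)
    cs=[k for k in cs if cv2.contourArea(k)>1500]
    k=min(cs,key=lambda k:-cv2.pointPolygonTest(k,(float(uv[0]),float(uv[1])),True))
    if out: o=im.copy();cv2.drawContours(o,[k],-1,(255,0,0),1);save(out,o)
    P=cast(c,k.reshape(-1,2),z)[:,:2].astype(np.float32)
    (cx,cy),(w,h),a=cv2.minAreaRect(P)
    if w<h: w,h,a=h,w,a+90
    a=(a+90)%180-90
    return np.round([cx,cy,w,h,a],1)
E
python3 - <<'E'
from h import *
import pickle
for n,X,z in(("w2",(498,-22),30),("w1",(532,262),69),("w2",(532,262),69)):
    c=pickle.load(open(n+".pkl","rb"));im=cv2.imread(f"pics/{n}.png")[:,:,::-1].copy()
    for sm in(40,60): print(n,X,chan(c,im,X,z,smax=sm))
E
```

```text
w2 (498, -22) [494.1 -22.3 186.8  59.9   4.4]
w2 (498, -22) [497.6 -22.3 194.1  60.4   4.2]
w1 (532, 262) [527.5 265.1 186.3  59.7 -10.5]
w1 (532, 262) [532.5 264.4 196.5  60.7 -10.6]
w2 (532, 262) [526.4 255.8 186.9  81.3 -10.8]
w2 (532, 262) [531.5 254.8 198.   82.3 -10.7]
```

```bash
python3 -m creep '[[-0.2,[0.0037,0.0052,-0.04],[0,0,0.7]],[-0.2,[0,0,-0.045],[0,0,0]],[-0.2,[0,0,-0.045],[0,0,0]],[-0.2,[0,0,-0.045],[0,0,0]],[-0.2,[0,0,-0.045],[0,0,0]],[-0.2,[0,0,-0.022],[0,0,0]],[-0.2,[0,0,-0.01],[0,0,0]],[-0.2,[0,0,-0.01],[0,0,0]],[-1,[0,0,0],[0,0,0]],[-1,[0,0,0],[0,0,0]]]' 60
python3 -m creep '[[-1,[0,0,0],[0,0,0]],[-1,[0,0,0],[0,0,0]],[-1,[0,0,0],[0,0,0]],[-1,[0,0,0],[0,0,0]]]' 60
```

```text
t: 3.0
tool_pos: [501.1, 12.2, 10.1]
tool_rot: [-0.132, 3.138, -0.0]
force: [-0.7, -1.3, -0.8]
width: 0.068
gripper_force: 0.4
t: 3.4
tool_pos: [501.2, 12.2, 10.3]
tool_rot: [-0.132, 3.137, 0.0]
force: [-0.7, -0.1, 6.5]
width: 0.033
gripper_force: 61.1
```

```bash
python3 -m creep '[[-1,[0,0,0.02],[0,0,0]],[-1,[0,0,0.03],[0,0,0]],[-1,[0,0,0.04],[0,0,-2]],[-1,[0,0.02,0.04],[0,0,-2]],[-1,[0.006,0.035,0.03],[0,0,-2]],[-1,[0.006,0.035,0],[0,0,-2]],[-1,[0.006,0.035,0],[0,0,-2]],[-1,[0.006,0.035,0],[0,0,-2]],[-1,[0.006,0.035,0],[0,0,-2]],[-1,[0.006,0.035,0],[0,0,-1]]]' 60
python3 -m creep '[[-1,[0.006,0.035,0],[0,0,0]],[-1,[0.006,0.035,0],[0,0,0]],[-1,[0.002,0.03,0],[0,0,0]],[-1,[0,0.015,0],[0,0,0]],[-1,[0,0,0],[0,0,0]],[-1,[0,0,0],[0,0,0]],[-1,[0,0,0],[0,0,0]],[-1,[0,0,0],[0,0,0]]]' 60
python3 - <<'E'
from h import *
import pickle
s=telemetry.read_state();c=camera_params("wrist");im=snapshot("wrist");save("w3.png",im);pickle.dump(c,open("w3.pkl","wb"))
R=np.array(c["R"]);print(s["tool_pos"],s["joint_vel"],s["width"],-R.T@np.array(c["t"]).reshape(3))
print(chan(c,im,(530,262),69,smax=50), chan(c,im,(545,330),190,smax=50))
E
```

```text
t: 4.4
tool_pos: [536.2, 243.4, 169.3]
tool_rot: [-0.28, -3.129, 0.0]
force: [0.8, 0.1, -3.3]
width: 0.032
gripper_force: 59.8
t: 5.2
tool_pos: [551.1, 354.9, 169.3]
tool_rot: [0.282, 3.129, -0.003]
force: [-0.3, -0.2, -2.4]
width: 0.032
gripper_force: 59.8
[551.10201704 354.88182275 169.34220053] [-0.00391283 -0.00014694 -0.0086859  -0.00659438 -0.00142188  0.0007771
 -0.00171806] 0.03174383692131611 [469.53811509 370.13317219 311.43554439]
[569.4 296.3 305.1 135.9 -10.5] [519.6 333.1 152.8  68.1 -10.5]
```

View pics/w3.png

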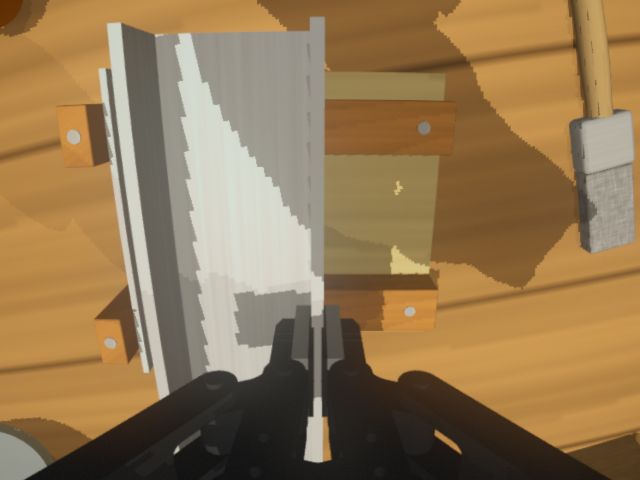

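```bash
python3 - <<'E'
from h import *
import pickle
c=pickle.load(open("w3.pkl","rb"))
print("held",cast(c,[(108,24),(325,17),(310,17),(158,398)],189).round(1).tolist())
print("in -y leg outer ends",cast(c,[(100,68),(145,373)],69).round(1).tolist(), "bearer ends +y",cast(c,[(456,102),(438,275)],39).round(1).tolist())
print("stake tops inner +y corners",cast(c,[(101,104),(135,287)],84).round(1).tolist())
a=np.radians(-10.6);u=np.array([np.cos(a),np.sin(a)]);v=np.array([-u[1],u[0]])
for nm,P in(("held",cast(c,[(108,24),(325,17)],189)),("in",cast(c,[(100,68),(145,373)],69))): print(nm,(P[:,:2]@u).round(1),(P[:,:2]@v).round(1))
print("tool",np.array([551.1,354.9])@u,np.array([551.1,354.9])@v, "in est",np.array([534.2,264])@u,np.array([534.2,264])@v)
E
```

```text
held [[439.0, 317.1, 189.0], [449.6, 375.7, 189.0], [448.8, 371.7, 189.0], [560.6, 294.2, 189.0]]
in -y leg outer ends [[430.4, 254.0, 69.0], [627.4, 217.7, 69.0]] bearer ends +y [[487.4, 454.7, 39.0], [602.9, 432.4, 39.0]]
stake tops inner +y corners [[450.6, 256.2, 84.0], [556.4, 241.6, 84.0]]
held [373.2 372.8] [392.5 452. ]
in [376.3 576.7] [328.8 329.4]
tool 476.411336583865 450.21934473584685 in est 476.52090695393383 357.7617436727975
```

```bash
python3 -m creep '[[-1,[0.0042,0.0033,-0.03],[0,0,0]],[-1,[0,0,-0.035],[0,0,0]],[-1,[0,0,-0.03],[0,0,0]],[-1,[0,0,-0.015],[0,0,0]],[-1,[0,0,-0.005],[0,0,0]],[-1,[0,0,-0.003],[0,0,0]],[-1,[0,0,0],[0,0,0]],[-1,[0,0,0],[0,0,0]]]' 60
python3 -m creep '[[-1,[0,0,-0.001],[0,0,0]],[-1,[0,0,-0.001],[0,0,0]],[-1,[0,0,0],[0,0,0]],[-1,[0,0,0],[0,0,0]]]' 60
```

```text
t: 6.05
tool_pos: [555.7, 361.2, 52.8]
tool_rot: [0.279, 3.127, 0.003]
force: [-0.7, 0.6, -1.8]
width: 0.03
gripper_force: 59.8
t: 6.45
tool_pos: [554.9, 360.6, 49.5]
tool_rot: [0.278, 3.129, 0.0]
force: [0.7, -0.0, -1.5]
width: 0.031
gripper_force: 59.9
```

```bash
python3 -m creep '[[-1,[0,0,-0.0005],[0,0,0]],[-1,[0,0,-0.0005],[0,0,0]],[-1,[0,0,0],[0,0,0]],[-1,[-0.0007,-0.004,0],[0,0,0]],[-1,[-0.0005,-0.0025,0],[0,0,0]],[-1,[0,0,0],[0,0,0]],[-1,[0,0,0],[0,0,0]]]' 60
python3 -m creep '[[-1,[-0.0003,-0.0015,0],[0,0,0]],[-1,[0,0,0],[0,0,0]],[-1,[0,0,0],[0,0,0]]]' 60
python3 -m creep '[[-1,[-0.0003,-0.0015,0],[0,0,0]],[-1,[0,0,0],[0,0,0]],[-1,[0,0,0],[0,0,0]]]' 60
```

```text
t: 7.15
tool_pos: [554.4, 355.5, 49.4]
tool_rot: [0.278, 3.127, 0.005]
force: [0.2, 2.7, 5.9]
width: 0.029
gripper_force: 61.2
t: 7.45
tool_pos: [554.2, 354.5, 49.4]
tool_rot: [0.278, 3.127, 0.006]
force: [0.7, 3.9, 5.7]
width: 0.031
gripper_force: 61.1
t: 7.75
tool_pos: [554.0, 353.1, 49.4]
tool_rot: [0.278, 3.127, 0.006]
force: [0.8, 4.6, 5.3]
width: 0.032
gripper_force: 61.0
```

```bash
for i in 1; do python3 -m creep '[[-1,[-0.0003,-0.0015,0],[0,0,0]],[-1,[0,0,0],[0,0,0]],[-1,[0,0,0],[0,0,0]]]' 60
python3 -m creep '[[-1,[-0.0003,-0.0015,0],[0,0,0]],[-1,[0,0,0],[0,0,0]],[-1,[0,0,0],[0,0,0]]]' 60
python3 -m creep '[[-1,[-0.0003,-0.0015,0],[0,0,0]],[-1,[0,0,0],[0,0,0]],[-1,[0,0,0],[0,0,0]]]' 60; done | grep -E "pos|force:"
```

```text
tool_pos: [553.7, 351.6, 49.4]
force: [0.6, 3.3, 6.2]
gripper_force: 61.1
tool_pos: [553.4, 350.2, 49.4]
force: [0.7, 3.9, 5.5]
gripper_force: 61.0
tool_pos: [553.2, 349.1, 49.4]
force: [1.5, 5.0, 4.7]
gripper_force: 61.0
```

```bash
{ python3 -m creep '[[-1,[-0.0003,-0.0015,0],[0,0,0]],[-1,[0,0,0],[0,0,0]],[-1,[0,0,0],[0,0,0]]]' 60
python3 -m creep '[[-1,[-0.0003,-0.0015,0],[0,0,0]],[-1,[0,0,0],[0,0,0]],[-1,[0,0,0],[0,0,0]]]' 60; } | grep -E "pos|force:"
python3 - <<'E'
from h import *
import pickle
c=camera_params("wrist");im=snapshot("wrist");save("w4.png",im);pickle.dump(c,open("w4.pkl","wb"))
E
```

```text
tool_pos: [553.0, 347.9, 49.4]
force: [1.0, 6.0, 4.7]
gripper_force: 60.9
tool_pos: [553.2, 347.7, 49.4]
force: [3.2, 7.8, 2.7]
gripper_force: 60.7
```

```bash
python3 -m creep '[[-1,[-0.0003,-0.002,0],[0,0,0]],[-1,[0,0,0],[0,0,0]],[-1,[0,0,0],[0,0,0]]]' 60| grep -E "pos|force:"
python3 -m creep '[[-0.3,[0,0,0],[0,0,0]],[-0.3,[0,0,0],[0,0,0]],[-0.3,[0,0,0],[0,0,0]],[-0.3,[0,0,0.03],[0,0,0]],[-0.3,[0,0,0.05],[0,0,0]],[-0.3,[0,0,0.05],[0,0,0]],[-0.3,[0,-0.04,0.05],[0,0,0]],[-0.3,[0,-0.02,0.03],[0,0,0]],[-0.3,[0,0,0],[0,0,0]],[-0.3,[0,0,0],[0,0,0]]]'
python3 -m creep '[[-0.3,[0,0,0],[0,0,0]],[-0.3,[0,0,0],[0,0,0]],[-0.3,[0,0,0],[0,0,0]]]'
python3 - <<'E'
from h import *
import pickle
c=camera_params("wrist");im=snapshot("wrist");save("w5.png",im);pickle.dump(c,open("w5.pkl","wb"))
E
```

```text
tool_pos: [553.2, 347.7, 49.6]
force: [3.7, 10.1, 0.8]
gripper_force: 60.5
t: 10.6
tool_pos: [551.1, 289.1, 247.4]
tool_rot: [0.281, 3.129, -0.001]
force: [0.2, -0.7, -0.7]
width: 0.348
gripper_force: 0.0
t: 10.9
tool_pos: [550.3, 290.8, 246.0]
tool_rot: [-0.276, -3.127, 0.002]
force: [0.1, -0.3, -0.2]
width: 0.346
gripper_force: 0.0
```

View pics/w5.png

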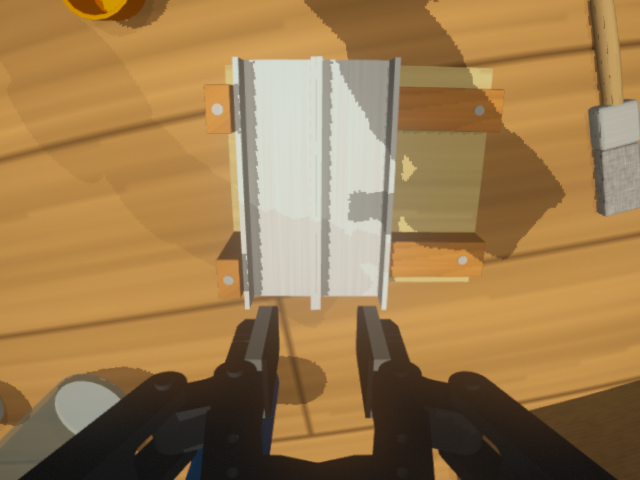

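```bash
python3 - <<'E'
from h import *
import pickle
c=pickle.load(open("w5.pkl","rb"))
P=cast(c,[(317,57),(316,308),(233,58),(247,308),(401,58),(385,308)],69)[:,:2]
print(P.round(1).tolist());J=P[:2]
d=J[1]-J[0];print("joint mid",J.mean(0),"len",np.hypot(*d),"ang",np.degrees(np.arctan2(d[1],d[0])),"all mid",P[2:].mean(0))
E
python3 -m creep '[[-0.3,[0,-0.04,0],[0,0,0]],[-0.3,[0,-0.05,0],[0,0,0]],[-0.3,[0,-0.05,0],[0,0,0]],[-0.3,[0,-0.05,0],[0,0,0]],[-0.3,[0,-0.05,0],[0,0,0]],[-0.3,[0,-0.05,0],[0,0,0]],[-0.3,[0,-0.05,0],[0,0,0]],[-0.3,[0,-0.05,0],[0,0,0]],[-0.3,[0,-0.05,0],[0,0,0]],[-0.3,[0,-0.05,0],[0,0,0]]]' >/dev/null
python3 -m creep '[[-1,[0,-0.05,0],[0,0,0]],[-1,[0,-0.05,0],[0,0,0]],[-1,[0,-0.02,0],[0,0,-2]],[-1,[0,0,0],[0,0,0]],[-1,[0,0,0],[0,0,0]],[-1,[0,0,0],[0,0,0]],[-1,[0,0,0],[0,0,0]]]'
python3 - <<'E'
from h import *
import pickle
c=camera_params("wrist");im=snapshot("wrist");save("w6.png",im);pickle.dump(c,open("w6.pkl","wb"))
E
```

```text
[[441.4, 309.9], [636.1, 274.4], [431.1, 251.1], [626.1, 216.5], [452.1, 368.7], [646.6, 332.1]]
joint mid [538.78088282 292.15075848] len 197.93092520373096 ang -10.358100064832742 all mid [538.93623999 292.10280955]
t: 12.65
tool_pos: [551.8, -317.5, 247.5]
tool_rot: [0.328, 3.124, 0.002]
force: [0.2, 0.9, 1.2]
width: 0.001
gripper_force: 0.0
```

View pics/w6.png

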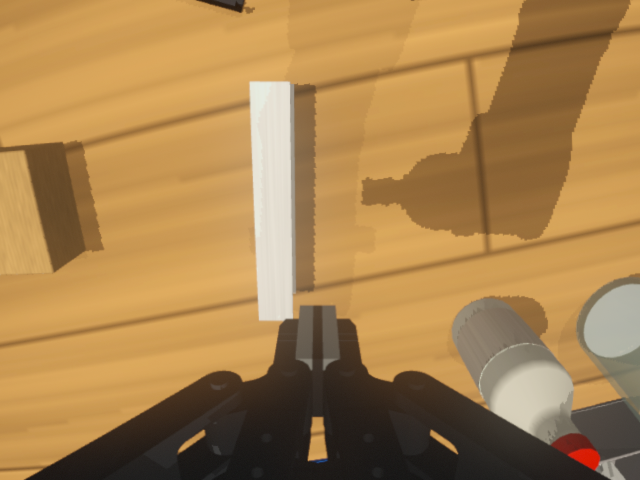

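```bash
python3 -m creep '[[-1,[0,0.05,0],[0,0,0]],[-1,[0,0.05,0],[0,0,0]],[-1,[0,0.04,0],[0,0,0]],[-1,[0,0,0],[0,0,0]],[-1,[0,0,0],[0,0,0]],[-1,[0,0,0],[0,0,0]]]'
python3 - <<'E'
from h import *
import pickle
c=camera_params("wrist");im=snapshot("wrist");save("w7.png",im);pickle.dump(c,open("w7.pkl","wb"))
u=proj(c,[[550,-345,30]])[0];print(u)
a=im[max(0,int(u[1])-140):int(u[1])+140,max(0,int(u[0])-90):int(u[0])+90]
sc=cv2.imread("pics/scene0.png")[:,:,::-1][340:380,220:260]
save("m7.png",np.hstack([cv2.resize(a,(385,600),interpolation=cv2.INTER_CUBIC),cv2.resize(sc,(400,600),interpolation=cv2.INTER_CUBIC)]))
E
```

```text
t: 13.3
tool_pos: [551.1, -180.8, 247.5]
tool_rot: [0.335, 3.124, -0.002]
force: [0.8, -1.3, -0.5]
width: -0.001
gripper_force: 0.0
[141.30339498 232.65450255]
```

View pics/m7.png

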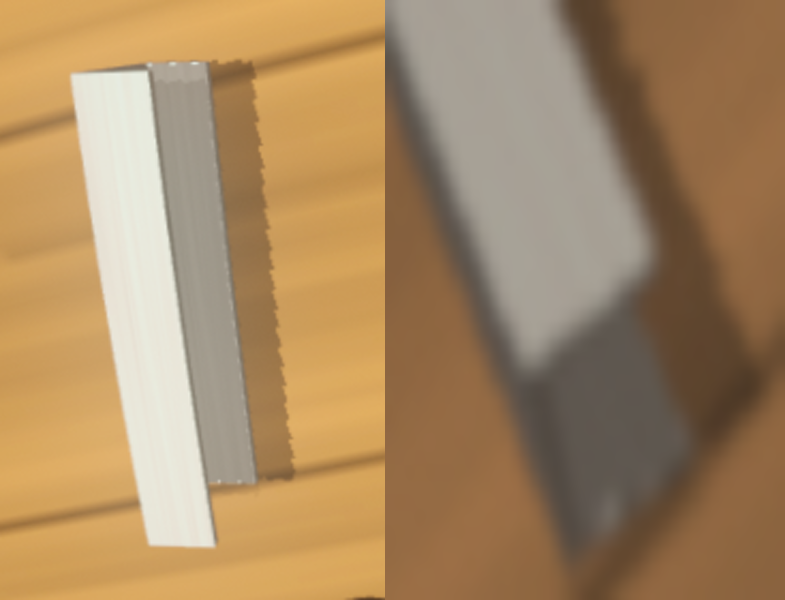

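```bash
python3 - <<'E'
from h import *
import pickle
c=pickle.load(open("w6.pkl","rb"));im=cv2.imread("pics/w6.png")[:,:,::-1].copy()
print("side z60",chan(c,im,(550,-350),60,smax=50,vmin=150))
print("corners",cast(c,[(250,82),(291,82),(259,320),(293,320)],60).round(1)[:,:2].tolist())
c=camera_params("top");t=cv2.imread("pics/top0.png");h=cv2.cvtColor(t,cv2.COLOR_BGR2HSV)
m=cv2.inRange(h,(24,150,120),(38,255,255));k=cv2.findContours(m,0,2)[0];k=max(k,key=cv2.contourArea);(u,r)=cv2.minEnclosingCircle(k)
print("tape",cast(c,[u],12),r)
E
```

```text
side z60 [ 550.  -352.3  198.2   32.9  -12.4]
corners [[449.8, -346.5], [456.4, -316.7], [644.4, -389.6], [650.5, -360.0]]
tape [[ 360.71797484 -202.74416346   12.        ]] 14.306258201599121
```

```bash
python3 -m creep '[[-1,[-0.009,-0.05,0],[0,0,0]],[-1,[0,-0.05,0],[0,0,0]],[-1,[0,-0.05,0],[0,0,0]],[-1,[0,-0.05,0],[0,0,0]],[-1,[0,-0.011,-0.02],[0,0,0]],[-1,[0,0,-0.04],[0,0,0]],[-1,[0,0,-0.05],[0,0,0]],[-1,[0,0,-0.05],[0,0,0]],[-1,[0,0,-0.03],[0,0,0]],[-1,[0,0,-0.01],[0,0,0]]]'
python3 -m creep '[[-1,[0,0,0],[0,0,0]],[-1,[0.001,0.005,0],[0,0,0]],[-1,[0.001,0.005,0],[0,0,0]],[-1,[0.001,0.005,0],[0,0,0]],[-1,[0,0,0],[0,0,0]]]'
```

```text
t: 14.35
tool_pos: [538.9, -389.3, 42.9]
tool_rot: [-0.335, -3.117, -0.004]
force: [-0.4, 0.4, -0.3]
width: 0.002
gripper_force: 0.0
t: 14.85
tool_pos: [546.7, -373.9, 48.8]
tool_rot: [0.331, 3.122, -0.0]
force: [0.4, -0.5, 1.5]
width: 0.001
gripper_force: 0.4
```

```bash
python3 -m creep '[[-1,[0.001,0.005,0],[0,0,0]],[-1,[0.001,0.005,0],[0,0,0]],[-1,[0.001,0.005,0],[0,0,0]],[-1,[0,0,0],[0,0,0]]]'|grep -E "pos|force:"
python3 -m creep '[[-1,[0.001,0.005,0],[0,0,0]],[-1,[0.001,0.005,0],[0,0,0]],[-1,[0.001,0.005,0],[0,0,0]],[-1,[0,0,0],[0,0,0]],[-1,[0,0,0],[0,0,0]],[-1,[0,0,0],[0,0,0]]]'|grep -E "pos|force:"
python3 - <<'E'
from h import *
import pickle
c=camera_params("wrist");im=snapshot("wrist");save("w8.png",im);pickle.dump(c,open("w8.pkl","wb"))
c=camera_params("top");im=snapshot("top");save("top8.png",im)
print(chan(c,im,(560,-310),30,smax=45,vmin=110),proj(c,[[560,-310,30]]))
E
```

```text
tool_pos: [548.7, -357.9, 47.2]
force: [-0.3, 0.5, -0.5]
gripper_force: 0.2
tool_pos: [551.2, -345.2, 47.4]
force: [-0.3, -1.3, -0.3]
gripper_force: 0.0
[1161.9  187.2 2057.6  569.5  -89.3] [[393.1403819  236.53083931]]
```

Rise and look from above.

```bash
python3 -m creep '[[-1,[0,0,0.05],[0,0,0]],[-1,[0,0,0.05],[0,0,0]],[0.8,[0,0.02,0.05],[0,0,0]],[0.8,[0,0.03,0.05],[0,0,0]],[0.8,[0,0,0],[0,0,0]],[0.8,[0,0,0],[0,0,0]],[0.8,[0,0,0],[0,0,0]],[0.8,[0,0,0],[0,0,0]]]'
python3 - <<'E'
from h import *
import pickle
c=camera_params("wrist");im=snapshot("wrist");save("w9.png",im);pickle.dump(c,open("w9.pkl","wb"))
for z in(30,60): print(chan(c,im,(560,-300),z,vmin=150))
E
```

```text
t: 16.75
tool_pos: [549.9, -301.5, 234.8]
tool_rot: [-0.335, -3.12, -0.001]
force: [0.2, -0.2, 0.2]
width: 0.899
gripper_force: 0.0
[ 559.6 -307.7  198.9   60.2  -12.3]
[ 551.8 -305.7  181.7   55.   -12.3]
```

View pics/w9.png

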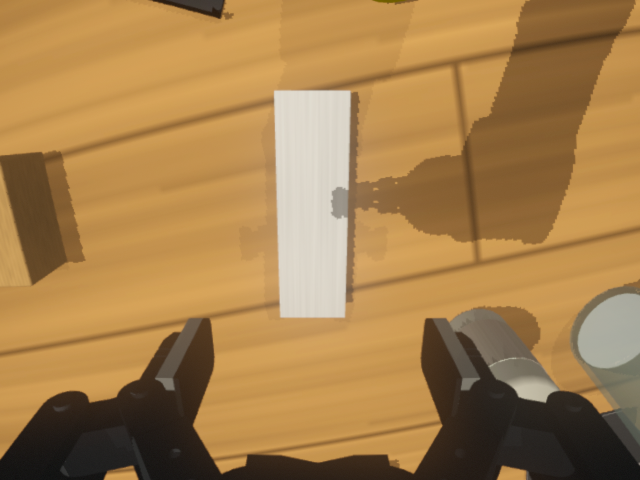

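```bash
python3 -m creep '[[1,[0.0086,-0.0062,-0.04],[0,0,0]],[1,[0,0,-0.05],[0,0,0]],[1,[0,0,-0.05],[0,0,0]],[1,[0,0,-0.05],[0,0,0]],[1,[0,0,-0.025],[0,0,0]],[1,[0,0,-0.007],[0,0,0]],[1,[0,0,0],[0,0,0]],[1,[0,0,0],[0,0,0]]]' 40
python3 -m creep '[[1,[0,0,-0.005],[0,0,0]],[1,[0,0,-0.004],[0,0,0]],[1,[0,0,0],[0,0,0]],[-0,[0,0,0],[0,0,0]],[0,[0,0,0],[0,0,0]],[0,[0,0,0],[0,0,0]],[0,[0,0,0],[0,0,0]]]' 40
python3 -m creep '[[0,[0,0,0],[0,0,0]],[0,[0,0,0],[0,0,0]],[0,[0,0,0],[0,0,0]]]' 60
```

```text
t: 17.6
tool_pos: [561.0, -307.5, 15.9]
tool_rot: [0.334, 3.121, -0.001]
force: [0.0, 0.0, 0.4]
width: 0.996
gripper_force: 0.0
t: 18.3
tool_pos: [560.1, -307.1, 6.2]
tool_rot: [0.333, 3.123, -0.001]
force: [-0.8, 0.5, 4.4]
width: 0.695
gripper_force: 44.8
t: 18.6
tool_pos: [560.1, -307.1, 6.3]
tool_rot: [0.333, 3.123, -0.001]
force: [-1.5, -0.2, 6.0]
width: 0.691
gripper_force: 64.7
```

```bash
python3 -m creep '[[0,[0,0,0.02],[0,0,0]],[0,[0,0,0.03],[0,0,0]],[0,[0,0,0.04],[0,0,0]],[0,[0,0,0.04],[0,0,0]],[0,[0,0,0.04],[0,0,0]],[0,[0,0.01,0.04],[0,0,0]],[0,[-0.002,0.02,0.02],[0,0,0.5]],[0,[-0.002,0.035,0],[0,0,0.5]],[0,[-0.002,0.035,0],[0,0,0.5]],[0,[-0.002,0.035,0],[0,0,0.4]]]' 60
python3 -m creep '[[0,[-0.002,0.04,0],[0,0,0]],[0,[-0.002,0.04,0],[0,0,0]],[0,[-0.002,0.04,0],[0,0,0]],[0,[-0.002,0.04,0],[0,0,0]],[0,[-0.002,0.04,0],[0,0,0]],[0,[-0.002,0.04,0],[0,0,0]],[0,[-0.001,0.04,0],[0,0,0]],[0,[0,0.04,0],[0,0,0]],[0,[0,0.04,0],[0,0,0]],[0,[0,0.04,0],[0,0,0]]]' 60
python3 -m creep '[[0,[0,0.03,0],[0,0,0]],[0,[0,0.02,0],[0,0,0]],[0,[0,0.009,0],[0,0,0]],[0,[0,0,0],[0,0,0]],[0,[0,0,0],[0,0,0]],[0,[0,0,0],[0,0,0]],[0,[0,0,0],[0,0,0]],[0,[0,0,0],[0,0,0]]]' 60
python3 - <<'E'
from h import *
import pickle
c=camera_params("wrist");im=snapshot("wrist");save("w10.png",im);pickle.dump(c,open("w10.pkl","wb"))
s=telemetry.read_state();print(s["tool_pos"],s["tool_rot"],s["width"])
print(chan(c,im,(540,292),s["tool_pos"][2]+24,vmin=110,out="w10c.png"))
E
```

```text
t: 19.6
tool_pos: [551.1, -170.5, 235.3]
tool_rot: [-0.281, -3.128, -0.001]
force: [0.6, 0.4, -1.9]
width: 0.693
gripper_force: 65.7
t: 20.6
tool_pos: [538.2, 229.6, 235.0]
tool_rot: [-0.281, -3.128, 0.001]
force: [1.1, 0.1, -1.8]
width: 0.688
gripper_force: 65.6
t: 21.4
tool_pos: [539.2, 286.2, 235.7]
tool_rot: [0.283, 3.129, -0.0]
force: [-0.3, -0.5, -1.6]
width: 0.69
gripper_force: 65.6
[539.09546444 286.4737481  235.74751712] [ 2.82780880e-01  3.12874383e+00 -2.11816129e-04] 0.6861957297906195
[514.1 290.8 147.7  60.3 -10.5]
```

```bash
python3 -m creep '[[0,[-0.0009,0.006,-0.02],[0,0,0]],[0,[0,0,-0.04],[0,0,0]],[0,[0,0,-0.04],[0,0,0]],[0,[0,0,-0.03],[0,0,0]],[0,[0,0,-0.015],[0,0,0]],[0,[0,0,-0.005],[0,0,0]],[0,[0,0,0],[0,0,0]],[0,[0,0,0],[0,0,0]],[0,[0,0,0],[0,0,0]],[0,[0,0,0],[0,0,0]]]' 60
python3 - <<'E'
from h import *
import pickle
c=camera_params("wrist");im=snapshot("wrist");save("w11.png",im);pickle.dump(c,open("w11.pkl","wb"))
s=telemetry.read_state();print(s["tool_pos"],s["tool_rot"],s["width"])
E
```

```text
t: 22.45
tool_pos: [538.7, 293.6, 86.9]
tool_rot: [0.281, 3.127, 0.002]
force: [-0.3, -0.2, -2.3]
width: 0.69
gripper_force: 65.6
[538.51287289 293.48808265  86.63141202] [2.81215427e-01 3.12761455e+00 1.70448067e-03] 0.6872232828358841
```

View pics/w11.png

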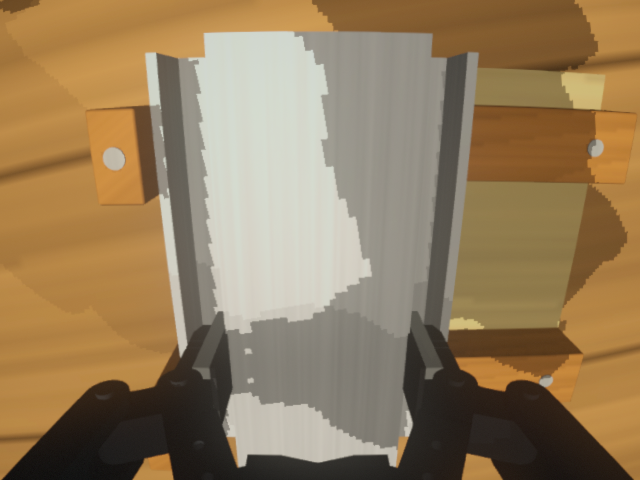

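```bash
python3 - <<'E'
from h import *
import pickle
c=pickle.load(open("w11.pkl","rb"));a=np.radians(-10.4);u=np.array([np.cos(a),np.sin(a)]);v=np.array([-u[1],u[0]])
for P in(cast(c,[(204,33),(432,34)],110.5),cast(c,[(146,53),(478,53)],69)):
    P=P[:,:2];print((P@u).round(1),(P@v).round(1),(P@v).mean().round(1))
E
```

```text
[377.4 377.5] [356.3 415.9] 386.1
[377.9 377.8] [324.4 443.7] 384.1
```

```bash
python3 -m creep '[[0,[-0.0004,-0.002,-0.01],[0,0,0]],[0,[0,0,-0.012],[0,0,0]],[0,[0,0,-0.008],[0,0,0]],[0,[0,0,-0.004],[0,0,0]],[0,[0,0,0],[0,0,0]],[0,[0,0,0],[0,0,0]]]' 60
python3 -m creep '[[0,[0,0,-0.001],[0,0,0]],[0,[0,0,-0.001],[0,0,0]],[0,[0,0,0],[0,0,0]],[0,[0,0,0],[0,0,0]]]' 60 | grep -E "pos|force"
python3 -m creep '[[0,[0,0,-0.001],[0,0,0]],[0,[0,0,0],[0,0,0]],[0,[0,0,0],[0,0,0]]]' 60 | grep -E "pos|force"
```

```text
t: 23.1
tool_pos: [537.7, 291.3, 51.6]
tool_rot: [-0.281, -3.129, -0.0]
force: [0.6, -0.5, -2.0]
width: 0.689
gripper_force: 65.6
tool_pos: [537.6, 291.2, 49.8]
force: [0.7, -0.5, -1.7]
gripper_force: 65.6
tool_pos: [537.8, 291.3, 49.3]
force: [-1.1, -0.2, 6.2]
gripper_force: 66.4
```

```bash
python3 -m creep '[[0.65,[0,0,0],[0,0,0]],[0.65,[0,0,0],[0,0,0]],[0.65,[0,0,0],[0,0,0]],[0.65,[0,0,0],[0,0,0]]]' 20 | grep -E "pos|force|width"
python3 -m creep '[[0.65,[0,0,0.01],[0,0,0]],[0.65,[0,0,0.02],[0,0,0]],[0.65,[0,0,0.04],[0,0,0]],[0.65,[0,0,0.05],[0,0,0]],[0.65,[0,0,0.05],[0,0,0]],[0.65,[0,0,0.03],[0,0,0]],[0.65,[0,0,0],[0,0,0]],[0.65,[0,0,0],[0,0,0]],[0.65,[0,0,0],[0,0,0]],[0.65,[0,0,0],[0,0,0]]]'
python3 - <<'E'
from h import *
import pickle
c=camera_params("wrist");im=snapshot("wrist");save("w12b.png",im);pickle.dump(c,open("w12.pkl","wb"))
print(chan(c,im,(538.8,292),69,vmin=90,smax=60))
a=np.radians(-10.4);u=np.array([np.cos(a),np.sin(a)]);v=np.array([-u[1],u[0]])
# brightness profile along v (z=69..73) at several u, to find leg and web edges
g=cv2.cvtColor(im,cv2.COLOR_RGB2GRAY)
for du in(-80,-60,-20,20,60):
    vs=np.arange(-66,66.1,1);X=[np.r_[(477.2+du)*u+(384.3+d)*v,71] for d in vs]
    p=proj(c,X).round().astype(int);q=g[p[:,1],p[:,0]].astype(int)
    d=np.abs(np.diff(q));print(du,[(int(vs[i]),int(q[i+1]-q[i])) for i in np.where(d>22)[0]])
E
```

```text
tool_pos: [537.6, 291.2, 48.5]
force: [-0.0, -0.4, 0.5]
width: 0.828
gripper_force: 0.0
t: 25.2
tool_pos: [536.7, 290.5, 247.1]
tool_rot: [-0.281, -3.126, 0.003]
force: [0.3, -0.6, -0.1]
width: 0.826
gripper_force: 0.0
[539.3 291.3 202.  120.7 -10.4]
-80 [(-64, -35), (-61, 64), (-56, -48), (-53, 34), (-46, 34), (22, -30), (23, -25), (51, -34), (54, 42), (59, -24)]
-60 [(-64, -30), (-63, -25), (-61, 31), (-58, 32), (-56, -71), (-53, 36), (-46, 42), (29, -49), (34, 27), (35, 26), (40, -32), (50, -28), (55, 45)]
-20 [(-60, 28), (-57, -82), (-56, -27), (-52, 23), (-46, 40), (29, -28), (34, 28), (35, 23), (50, -29), (51, -52), (55, 76), (58, -41), (59, -33)]
20 [(-57, -26), (-56, -60), (-52, 24), (-47, 25), (-46, 35), (29, -30), (30, -30), (34, 52), (50, -44), (51, -33), (54, 37), (58, -32), (63, 30)]
60 [(-64, -23), (-63, -36), (-61, 24), (-60, 23), (-57, -27), (-52, 27), (-44, 39), (29, -50), (34, 41), (50, -30), (51, -44), (54, 45), (55, 31), (58, -37), (59, -49), (61, 26)]
```

```bash
python3 -c "
from plant import ctrl
print(ctrl.close_job())"
```

```text
the job is handed in; nothing more can be done
None
```

The bundle is in the cradle and handed in at about 25 s: the two lower channels lie open side up and snug, and the third sits open side down astride their joint, within about 1 mm of centre. The end match (about 0.5 mm) was measured just before the final lowering.

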